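# Pack the lemon and prove both lids' catches

## Task

Put the lemon in the open food box, close its lid and press it down until the catch snaps home, then tug the lid up by its grip rib and keep up the pull for a moment to make sure the catch holds. Then tug the lid of the other food box, which may only look shut, in the same way; if it gives, press it down until it snaps and tug it again until it holds. Leave both lids fully shut and do not disturb the things standing around.

Things in the scene. Friction and masses are not known exactly. Their poses are not given: they have to be found in the camera images.
- lemon: The lemon, 72 mm long (along its own x as it stands at the start) and 55 mm thick, 0.1 kg. Origin: underside centre as it stands at the start, about 28 mm below its middle; the frame turns with it if it rolls.
- box_a: Food box of white enamel, 130 mm catch side to hinge (its x), 170 mm along the hinge (its y), 75 mm high, 5 mm walls and floor, fixed to the worktop, with a hinged wooden lid. Origin: underside centre; x points from catch side to hinge side. The catch side faces roughly to the robot's right. This is the one that stands open, empty, at the start; it may be the left or the right one.
- box_b: Food box of white enamel, 130 mm catch side to hinge (its x), 170 mm along the hinge (its y), 75 mm high, 5 mm walls and floor, fixed to the worktop, with a hinged wooden lid. Origin: underside centre; x points from catch side to hinge side. The catch side faces roughly to the robot's right. This is the other one, shut or nearly shut, empty; same shape as the open one.
- lid_a (a joint): Hinge angle of the lid of the open box, rad: 0 fully shut, 1.9 fully open, leaning back on its stop. Lid plate 8 mm thick, 176 mm along the hinge, 145 mm from hinge to catch edge, 0.2 kg. Lightly stiff hinge: pushed below about 1.3 it sinks by itself in 1 to 2 s and stops on the catch near 0.07. At the start 1.75 to 1.9.
- lid_b (a joint): Hinge angle of the lid of the shut box, rad: 0 fully shut, 1.9 fully open, leaning back on its stop. Lid plate 8 mm thick, 176 mm along the hinge, 145 mm from hinge to catch edge, 0.2 kg. Lightly stiff hinge: pushed below about 1.3 it sinks by itself in 1 to 2 s and stops on the catch near 0.07. At the start it is either caught (0) or merely resting on the catch (about 0.07).
- grip_a (a point): Middle of the top face of the grip rib on the lid of the open box: wooden rib 12 mm thick, 72 mm long (along y, parallel to the hinge), 34 mm proud of the lid, 105 mm from the hinge line; z is the lid's outward normal (up when shut). A pull up on it of 8 to 15 N, kept up half a second, is a good tug; from about 25 N the catch lets go; a lid not caught rises freely.
- grip_b (a point): Middle of the top face of the grip rib on the lid of the shut box: wooden rib 12 mm thick, 72 mm long (along y, parallel to the hinge), 34 mm proud of the lid, 105 mm from the hinge line; z is the lid's outward normal (up when shut). A pull up on it of 8 to 15 N, kept up half a second, is a good tug; from about 25 N the catch lets go; a lid not caught rises freely.
- hinge_a (a point): Point in the middle of the hinge line of the open box, 79 mm above the worktop; the line runs along the box's y.
- hinge_b (a point): Point in the middle of the hinge line of the shut box, 79 mm above the worktop; the line runs along the box's y.
- catch_a: Spring catch of the open box: wedge in the catch side, 60 mm up, behind the 40 mm wide, 25 mm long tongue hanging from the lid. Origin: its outer edge. A lid that has merely sunk rests on it, not caught; about 12 N down on the rib snaps it past, to 0. Caught, it has 2 mm of play, then the catch resists a pull. The tug is judged by the tongue's force on it. Do not touch it.
- catch_b: Spring catch of the shut box: wedge in the catch side, 60 mm up, behind the 40 mm wide, 25 mm long tongue hanging from the lid. Origin: its outer edge. A lid that has merely sunk rests on it, not caught; about 12 N down on the rib snaps it past, to 0. Caught, it has 2 mm of play, then the catch resists a pull. The tug is judged by the tongue's force on it. Do not touch it.
- tin_fish: Bystander: flat tin, 86 mm across, 40 mm high, between the boxes. Origin: underside centre.
- salt_shaker: Bystander: salt shaker, 44 mm across, 90 mm high, behind the lemon. Origin: underside centre.
- garlic: Bystander: garlic bulb, 60 mm, behind the gap between the boxes. Origin: underside centre.
- tape_roll: Bystander: roll of tape lying flat, 104 mm across, 25 mm high, far back at the right. Origin: underside centre.
- mug_stained: Bystander: two-coloured mug, 105 mm high, at the far right. Origin: underside centre.
Mind the look-alikes: they are no part of the job. What is meant by the lemon is not purple, and is the larger of those in its own colour.

How it is judged (in metres and radians):
On the way, in this order (a step that is already met when the one before it is completed fails the run):
1. the lemon lies in the open box, let go (x of lemon in the frame of box_a between -0.062 and 0.062 m and y of lemon in the frame of box_a between -0.082 and 0.082 m and z of lemon in the frame of box_a below 0.07 m and contact force between the fingers and lemon below 0.1 N and value of joint lid_a above 0.3 rad), for 0.2 s.
2. the lid of that box is pressed fully shut, past its catch (value of joint lid_a below 0.012 rad), for 0.2 s.
3. that lid is tugged up against its catch (over 1 N on the catch) and the catch holds (contact force between catch_a and anything else above 1 N and contact force between catch_a and the fingers below 0.3 N and value of joint lid_a between 0.006 and 0.035 rad), for 0.2 s.
4. the other box's lid is tugged up against its catch (over 1 N on the catch) and the catch holds (contact force between catch_b and anything else above 1 N and contact force between catch_b and the fingers below 0.3 N and value of joint lid_b between 0.006 and 0.035 rad), for 0.2 s.
At the end, for the whole second after the job is handed in: The lemon lies at rest inside the box that stood open, and both lids are fully shut and caught (hinge angle under 0.012 rad) (x of lemon in the frame of box_a between -0.062 and 0.062 m and y of lemon in the frame of box_a between -0.082 and 0.082 m and z of lemon in the frame of box_a below 0.07 m and value of joint each of lid_a, lid_b below 0.012 rad and linear speed of lemon below 0.03 m/s); the robot touches nothing.
It fails at once if a bystander (tin fish) is moved more than 40 mm (distance of tin_fish from where it was at the start of the episode above 0.04 m).
It fails at once if a bystander (salt shaker) is moved more than 40 mm (distance of salt_shaker from where it was at the start of the episode above 0.04 m).
It fails at once if a bystander (garlic) is moved more than 40 mm (distance of garlic from where it was at the start of the episode above 0.04 m).
It fails at once if a bystander (tape roll) is moved more than 40 mm (distance of tape_roll from where it was at the start of the episode above 0.04 m).
It fails at once if a bystander (mug stained) is moved more than 40 mm (distance of mug_stained from where it was at the start of the episode above 0.04 m).
It also fails if it takes over 72 s, if anything falls off the work surface, if the arm or the gripper's body presses on something with over 40 N, if the wrist force passes 120 N, or if a joint passes its speed limit or range.

## Robot

A 6-joint arm with a two-finger parallel gripper is mounted at the origin on a cart in front of the work surface, level with it; the furniture and walls round the work are solid. World frame = base frame: x ahead of the robot, y to its left, z up, the work surface at z = 0. Lengths are in m, angles in degrees, forces in N, time in s.
With the tool pointing down it reaches from about 0.425 to 1.125 m from the base axis. Payload 14.9 kg.
Tool frame: the origin (TCP) lies at the very end of the fingers, on their centre line; the grasp point (between the pads) lies 19 mm behind it; z points along the fingers, y is the line along which they close (so a half turn about z gives the same grasp; the last joint's range is limited). The gripper opens to 91 mm and grips with 3 to 60 N. Pads are 32 mm wide; open, the fingers measure 118 mm over their backs; the gripper's body (76 mm by 178 mm) begins 60 mm behind the grasp point.
Start: joints at [69.082, 21.709, 99.362, -0, 58.929, -1.908], TCP at [0.228, 0.662, 0.176] pointing down, gripper open.
Joint ranges: [-158.91, 158.91], [-42.39, 125.64], [0.06, 152.35], [-60.88, 240.88], [17.5, 164.5], [-176.32, 176.32]. Speed limits (degrees/s): [108.29, 108.29, 136.94, 180, 180, 180].

## Interface

Orientations are given as a 3x3 rotation matrix whose columns are the frame's x, y, z axes.
In Python, from bench import r gives the robot as it stands.
- The arm moves only by the shell command python3 -m handwheel 'ROWS' [FORCE]. ROWS is JSON, a list of rows, each a list of 5 numbers: the closure, from 0 (fully open) to 1 (shut), then the shift along the tool's x, y, z in cm, then the turn about the tool's z in degrees. In form: [[gripper, dx, dy, dz, roll], ...]. A call has exactly 10 rows; each row shifts and turns the commanded pose from where the row before left it, along the tool's axes as they then stand; what a row does not reach is not made up. A row lasts 1/12 s, in which the tool goes at most 41.7 mm and 7.16 degrees, less where a joint would pass 70% of its speed; a pose out of reach is approached as far as the arm can. A call with a gripper value outside its range is refused whole. The fingers move at their own pace and stop on an object; FORCE is the grip in N (left out, the last holds). Time passes only in rows, so rows that do not move let the fingers close, or fill a call up. It gives the time, the measured TCP pose, the force, the opening and the grip force at its end, in the units of the state.
- r.state(): the state, without advancing time (a new reading comes with each control period).
- r.get_image(name): name is "scene" or "top" or "wrist"; returns a dict with "image" (400x640x3 uint8, red, green, blue), "fx", "fy", "cx", "cy" (pixels), "extrinsics" (4x4, takes a point from camera to world coordinates). Camera axes: x right, y down, z forward; pixel columns grow to the right and rows downward; lengths in m; the calibration is good to about 2 mm. The wrist camera is an equidistant fisheye: a pixel r from the principal point sees the ray r / f radians off the axis. A picture is of the moment at which its call begins. There is no depth.
- r.sign_off(): hands the job in; it is judged then, once.
Trained networks look in a picture, given as the dict that the camera call returned (one of the last four; its "shot" number tells which), for a name from the list of things; names that differ only in an ending like _2 or _b are one class to them, and where a whole thing is asked for, a point or a joint stands for the part that bears it (a point fixed in the world has none). Each returns a list of dicts, best first, with "p" (0 to 1); they miss things now and then, are a little off and sometimes report something else, mostly with a low value. They report only what shows in the picture. A call takes as long as a camera call. They do not tell look-alikes from the thing itself.
- r.masks_of(query, picture): "mask" (400x640 bool, what is visible of it) and "xy" ([column, row] in pixels, amid what is visible of it).
The state is a dict: "time": time; "joints": joint angles; "qvel": joint speeds; "joint_torque": joint torques, N m; "ee_pos": TCP position; "tool_rot": TCP orientation; "contact_force": force on the tool from outside, world axes, zero at the start; "moment": the same for the moment, N m; "gripper_width": opening from 0.0 (shut) to 1.0 (fully open); "gripper_force": force on a finger pad.
Only numpy, scipy, OpenCV 4.12 (cv2) and the standard library are available. Lean on these libraries where they do the work, as an engineer would, in place of code of your own. Each camera call takes 0.05 s, during which the arm holds its last target. There are 200 camera calls.

## Working session

There is one attempt and no reset: what is moved stays moved. The work goes in short steps, Python scripts to look and compute and a shell command to move; the robot and the scene stay as the last step left them, time stands still between calls to the robot, and variables do not carry over. Pictures are saved under pics/ and viewed, at most 10 in all, crops included, and the job is handed in when it is done.

```bash
mkdir -p pics; ls; cat > h.py <<'E'
import numpy as np, cv2
from bench import r
def ray(p,u,v,fish=False):
    a=(u-p['cx'])/p['fx'];b=(v-p['cy'])/p['fy']
    if fish:
        t=np.hypot(a,b);d=np.array([a/t*np.sin(t),b/t*np.sin(t),np.cos(t)]) if t>1e-9 else np.array([0,0,1.])
    else: d=np.array([a,b,1.])
    E=np.array(p['extrinsics']);return E[:3,3],E[:3,:3]@d
def atz(p,u,v,z,fish=False):
    o,d=ray(p,u,v,fish);return o+d*(z-o[2])/d[2]
def proj(p,X):
    E=np.array(p['extrinsics']);c=E[:3,:3].T@(np.array(X)-E[:3,3])
    return p['fx']*c[0]/c[2]+p['cx'],p['fy']*c[1]/c[2]+p['cy']
def save(p,n): cv2.imwrite('pics/'+n,cv2.cvtColor(p['image'],cv2.COLOR_RGB2BGR))
E
python3 - <<'E'
from h import *
s=r.state();print({k:np.round(v,3).tolist() for k,v in s.items()})
for n in('top','scene'):
    p=r.get_image(n);save(p,n+'1.png');print(n,np.round(p['extrinsics'],3).tolist(),p['fx'])
    for q,z in(('lemon',.028),('box_a',.04),('lid_a',.08),('grip_a',.117),('hinge_a',.079),('catch_a',.06),('tin_fish',.02),('salt_shaker',.045),('garlic',.03)):
        try:
            for m in r.masks_of(q,p)[:3]: print(q,round(m['p'],2),np.round(m['xy']),m['mask'].sum(),np.round(atz(p,*m['xy'],z),3))
        except Exception as e: print(q,e)
E
```

```text
pics
{'time': 0.0, 'joints': [69.084, 21.738, 99.395, -0.0, 58.929, -1.908], 'qvel': [0.05, -0.02, 0.077, -0.094, -0.033, 0.046], 'joint_torque': [0.003, -76.373, -43.436, 0.065, 0.042, -0.0], 'ee_pos': [0.228, 0.661, 0.176], 'tool_rot': [[-0.945, 0.326, -0.0], [0.326, 0.945, -0.001], [0.0, -0.001, -1.0]], 'contact_force': [0.618, 0.871, -0.27], 'moment': [-0.046, 0.028, -0.025], 'gripper_force': 0.0, 'gripper_width': 0.999}
top [[-0.013, -0.999, 0.052, 0.444], [-1.0, 0.012, -0.003, -0.13], [0.002, -0.052, -0.999, 1.386], [0.0, 0.0, 0.0, 1.0]] 402.4501146056599
lemon 0.63 [367. 213.] 236 [ 0.474 -0.292  0.028]
lemon 0.6 [399. 222.] 123 [ 0.441 -0.398  0.028]
box_a 0.72 [318. 217.] 2528 [ 0.461 -0.124  0.04 ]
box_a 0.63 [198. 216.] 4160 [0.472 0.273 0.04 ]
lid_a 0.64 [316. 216.] 2480 [ 0.465 -0.121  0.08 ]
lid_a 0.56 [181. 214.] 1945 [0.476 0.318 0.08 ]
grip_a 0.84 [317. 216.] 2335 [ 0.465 -0.122  0.117]
hinge_a 0.72 [316. 221.] 2438 [ 0.448 -0.121  0.079]
hinge_a 0.62 [182. 219.] 1893 [0.461 0.314 0.079]
hinge_a 0.52 [457. 210.] 889 [ 0.479 -0.577  0.079]
tin_fish 0.69 [261. 216.] 55
[... 468 characters left out ...]
box_a 0.56 [181. 170.] 5567 [0.484 0.303 0.04 ]
box_a 0.56 [290. 227.] 3789 [ 0.469 -0.12   0.04 ]
lid_a 0.7 [167. 147.] 2585 [0.517 0.381 0.08 ]
lid_a 0.61 [291. 227.] 2840 [ 0.448 -0.14   0.08 ]
grip_a 0.81 [292. 226.] 2769 [ 0.431 -0.156  0.117]
grip_a 0.65 [366. 205.] 257 [ 0.592 -0.291  0.117]
grip_a 0.56 [169. 149.] 2600 [0.486 0.328 0.117]
hinge_a 0.9 [295. 223.] 2815 [ 0.466 -0.142  0.079]
hinge_a 0.7 [165. 151.] 2680 [0.498 0.372 0.079]
catch_a 0.63 [217. 189.] 31 [0.467 0.138 0.06 ]
tin_fish 0.84 [241. 209.] 698 [0.463 0.05  0.02 ]
salt_shaker 0.77 [367. 206.] 292 [ 0.647 -0.28   0.045]
garlic 0.77 [273. 172.] 219 [0.636 0.048 0.03 ]
garlic 0.52 [169. 153.] 2574 [0.529 0.405 0.03 ]
```

```bash
python3 - <<'E'
import cv2,numpy as np
a=cv2.imread('pics/top1.png')[130:270,130:490];b=cv2.imread('pics/scene1.png')[90:350,90:470]
a=cv2.resize(a,None,fx=2.2,fy=2.2,interpolation=2);cv2.imwrite('pics/topc.png',a)
b=cv2.resize(b,None,fx=2.1,fy=2.1,interpolation=2);cv2.imwrite('pics/scc.png',b)
E
```

```text
(no output)
```

View pics/topc.png

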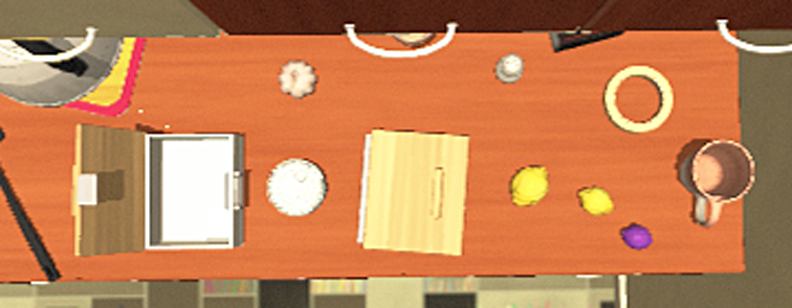

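View pics/scc.png

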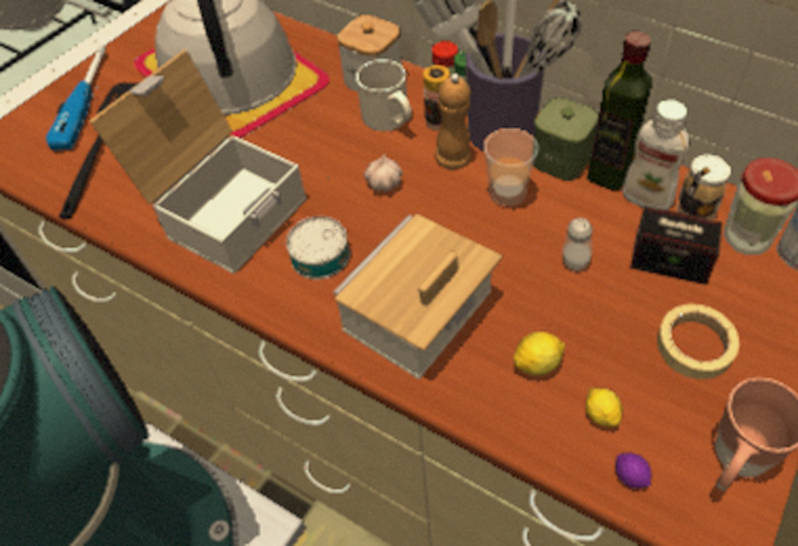

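The open box (box_a) is on the left: its rim runs from about px (196,191) to (240,243) in the full top image, its catch faces right, and its lid leans to the left. Box_b is on the right, with its rib near px (328,217). The larger lemon is at about px (370,214), and a smaller yellow look-alike at (401,221) and a purple one lie further to the right. I'll measure the geometry next.

```bash
python3 - <<'E'
from h import *
p=r.get_image('top');g=p['image']
ms=r.masks_of('lemon',p)
hsv=cv2.cvtColor(g,cv2.COLOR_RGB2HSV)
print(hsv[214,370],hsv[221,401])
yel=((hsv[...,0]>24)&(hsv[...,0]<34)&(hsv[...,1]>150)).astype(np.uint8)
n,l,st,c=cv2.connectedComponentsWithStats(yel)
for i in range(1,n):
    if 60<st[i,4]<600:
        v,u=np.nonzero(l==i);w=np.array([atz(p,a,b,.028)[:2] for a,b in zip(u,v)])
        e,V=np.linalg.eigh(np.cov(w.T));print('yel',st[i],c[i].round(1),w.mean(0).round(3),4*np.sqrt(e).round(4),'long axis deg',np.degrees(np.arctan2(V[1,1],V[0,1])).round(1))
def rect(m,z,t):
    v,u=np.nonzero(m);w=np.float32([atz(p,a,b,z)[:2]*1000 for a,b in zip(u,v)])
    print(t,[np.round(x,1) for x in cv2.minAreaRect(w)])
for m in r.masks_of('lid_a',p):
    if 250<m['xy'][0]<400: rect(m['mask'],.083,'lidb')
for m in r.masks_of('box_a',p):
    if m['xy'][0]<250: rect(m['mask'],.075,'boxa')
# typed rim corners of box a and lid b from crop
for t,z,L in(('a rim',.075,[(146,134),(243,134),(243,248),(146,248)]),('b lid',.083,[(372,130),(468,136),(462,254),(363,243)]),('b rib',.117,[(441,168),(436,218)]),('rib2',.09,[(434,168),(431,216)]),('lidA hinge',.079,[(146,125),(146,254)])):
    for a,b in L: print(t,atz(p,130+a/2.2,130+b/2.2,z).round(3))
E
```

```text
[ 30 151 254] [ 30 155 255]
yel [176 147  15  22 109] [184.4 159.2] [0.664 0.325] [0.0224 0.096 ] long axis deg 156.7
yel [106 148  13  16  95] [110.3 156.6] [0.676 0.576] [0.0268 0.0612] long axis deg -144.6
yel [364 206  15  17 179] [370.7 214.1] [ 0.47  -0.304] [0.0464 0.06  ] long axis deg 146.2
yel [394 216  14  11 111] [400.9 221.2] [ 0.444 -0.405] [0.0364 0.0468] long axis deg 71.4
lidb [array([ 461.1, -126.2]), array([145.8, 179.7]), np.float64(84.9)]
a rim [0.552 0.27  0.075]
a rim [0.55  0.126 0.075]
a rim [0.381 0.126 0.075]
a rim [0.383 0.269 0.075]
b lid [ 0.553 -0.066  0.083]
b lid [ 0.542 -0.207  0.083]
b lid [ 0.369 -0.196  0.083]
b lid [ 0.387 -0.051  0.083]
b rib [ 0.494 -0.166  0.117]
b rib [ 0.422 -0.158  0.117]
rib2 [ 0.495 -0.157  0.09 ]
rib2 [ 0.425 -0.151  0.09 ]
lidA hinge [0.565 0.269 0.079]
lidA hinge [0.374 0.268 0.079]
```

```bash
python3 -m handwheel '[[0,0,0,-3.5,0],[0,0,0,-3.5,0],[0,0,0,-3.5,0],[0,0,0,-3.5,0],[0,-3.8,0,0,0],[0,-3.8,0,0,0],[0,-3.8,0,0,0],[0,-3.8,0,0,0],[0,-3.5,-2,0,0],[0,-2,-3.5,0,0]]'
```

```text
time: 2.03
ee_pos: [0.409, 0.542, 0.3155]
tool_rot: [[-0.945, 0.327, 0.0], [0.327, 0.945, 0.0], [-0.0, 0.0, -1.0]]
contact_force: [0.7, 0.6, 0.4]
gripper_width: 0.999
gripper_force: 0.0
```

```bash
python3 -m handwheel '[[0,-1.6,-3.65,0,0],[0,-1.6,-3.65,0,0],[0,-1.6,-3.65,0,0],[0,-1.6,-3.65,0,0],[0,-1.6,-3.65,0,0],[0,-1.6,-3.65,0,0],[0,-1.6,-3.65,0,0],[0,-1.6,-3.65,0,0],[0,-1.6,-3.65,0,0],[0,-1.6,-3.65,0,0]]' >/dev/null
python3 -m handwheel '[[0,-1.6,-3.65,0,0],[0,-1.6,-3.65,0,0],[0,-1.6,-3.65,0,0],[0,-1.6,-3.65,0,0],[0,-1.6,-3.65,0,0],[0,-1.6,-3.65,0,0],[0,-1.6,-3.65,2,0],[0,-1.6,-3.65,2,0],[0,-1.6,-3.65,2,0],[0,-1.6,-3.65,2,0]]'
python3 - <<'E'
from h import *
p=r.get_image('wrist');save(p,'w1.png');print(p['fx'],p['fy'],np.round(p['extrinsics'],3).tolist())
m=r.masks_of('lemon',p)
for k in m[:4]:
    v,u=np.nonzero(k['mask']);w=np.array([atz(p,a,b,.028,True)[:2] for a,b in zip(u,v)])
    e,V=np.linalg.eigh(np.cov(w.T));print(k['p'],k['xy'],w.mean(0).round(3),4*np.sqrt(e).round(4),np.degrees(np.arctan2(V[1,1],V[0,1])).round(1))
E
```

```text
time: 3.7
ee_pos: [0.4695, -0.2437, 0.2408]
tool_rot: [[-0.945, 0.326, 0.001], [0.326, 0.945, -0.0], [-0.001, -0.0, -1.0]]
contact_force: [0.3, -0.5, 0.2]
gripper_width: 1.003
gripper_force: 0.0
309.70691628693146 309.70691628693146 [[0.325, 0.914, 0.241, 0.402], [0.946, -0.315, -0.083, -0.22], [0.0, 0.255, -0.967, 0.45], [0.0, 0.0, 0.0, 1.0]]
0.93 [167.7, 175.9] [ 0.388 -0.462] [0.0372 0.0476] 77.0
0.83 [214.9, 194.8] [ 0.443 -0.401] [0.0432 0.0528] 70.3
0.6 [282.2, 192.3] [ 0.469 -0.302] [0.0536 0.0672] 151.0
0.2 [520.8, 214.1] [0.634 0.052] [0.06   0.0684] -140.6
```

View pics/w1.png

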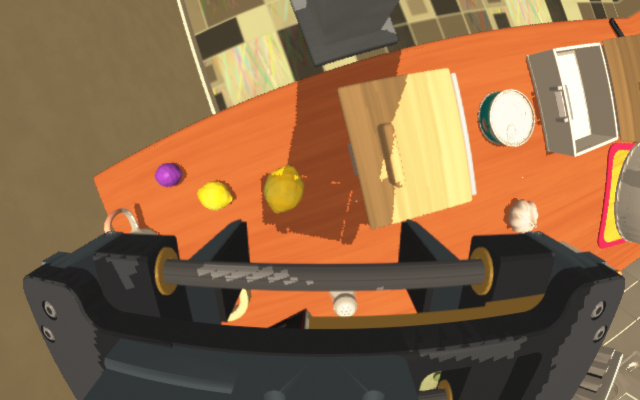

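The wrist view confirms it: the lemon is at (282,190), the smaller yellow one at (214,195) and the purple one at (168,175). I'll grasp the lemon at about (0.470, -0.303), closing at about 48° so the gripper body stays clear of lid B.

```bash
python3 -m handwheel '[[0,-1,-2.8,0,0],[0,-1,-2.8,0,0],[0,0,0,3.5,5.75],[0,0,0,3.5,5.75],[0,0,0,3.5,5.75],[0,0,0,3.5,5.75],[0,0,0,3.5,0],[0,0,0,2.5,0],[0,0,0,1.7,0],[0,0,0,1,0]]' 12
python3 -m handwheel '[[1,0,0,0,0],[1,0,0,0,0],[1,0,0,0,0],[1,0,0,0,0],[1,0,0,0,0],[1,0,0,0,0],[1,0,0,0,0],[1,0,0,-1,0],[1,0,0,-2,0],[1,0,0,-3,0]]'
```

```text
time: 4.63
ee_pos: [0.4697, -0.3, 0.0126]
tool_rot: [[-0.743, 0.669, -0.002], [0.669, 0.743, 0.001], [0.002, -0.0, -1.0]]
contact_force: [-0.6, -0.5, 1.8]
gripper_width: 1.004
gripper_force: 0.0
time: 5.47
ee_pos: [0.4691, -0.3002, 0.0739]
tool_rot: [[-0.743, 0.669, -0.003], [0.669, 0.743, 0.002], [0.004, -0.0, -1.0]]
contact_force: [-0.2, -0.1, -0.4]
gripper_width: 0.301
gripper_force: 0.0
```

```bash
python3 - <<'E'
from h import *
p=r.get_image('wrist');save(p,'w2.png');print(r.state()['gripper_width'])
for k in r.masks_of('lemon',p)[:4]:
    print(k['p'],k['xy'],k['mask'].sum(),atz(p,*k['xy'],.028,True).round(3))
p=r.get_image('top')
for k in r.masks_of('lemon',p)[:4]:
    print(k['p'],k['xy'],k['mask'].sum(),atz(p,*k['xy'],.028).round(3))
E
```

```text
0.2588137708250218
0.74 [151.9, 248.3] 613 [ 0.385 -0.454  0.028]
0.57 [322.7, 210.8] 3598 [ 0.47  -0.301  0.028]
0.52 [417.6, 235.1] 126 [ 0.397 -0.461  0.028]
0.33 [317.4, 222.0] 2423 [ 0.445 -0.124  0.028]
```

View pics/w2.png

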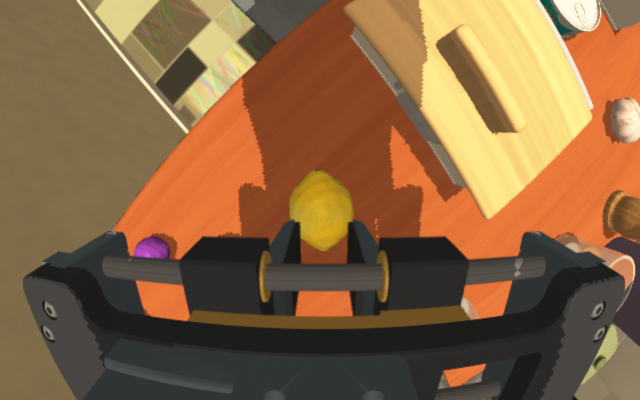

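The fingers were still closing when I lifted, and the lemon at (322,210) hasn't moved. I'll reopen, go down again and let them close fully.

```bash
python3 -m handwheel '[[0,0,0,0,0],[0,0,0,0,0],[0,0,0,0,0],[0,0,0,0,0],[0,0,0,0,0],[0,0,0,0,0],[0,0,0,0,0],[0,0,0,2.5,0],[0,0,0,2.5,0],[0,0,0,1.2,0]]' 12
python3 -m handwheel '[[1,0,0,0,0],[1,0,0,0,0],[1,0,0,0,0],[1,0,0,0,0],[1,0,0,0,0],[1,0,0,0,0],[1,0,0,0,0],[1,0,0,0,0],[1,0,0,0,0],[1,0,0,0,0]]'
```

```text
time: 6.5
ee_pos: [0.4694, -0.3004, 0.0102]
tool_rot: [[-0.743, 0.669, -0.002], [0.669, 0.743, 0.001], [0.002, -0.0, -1.0]]
contact_force: [-0.3, 1.6, -0.9]
gripper_width: 0.825
gripper_force: 0.0
time: 7.33
ee_pos: [0.4712, -0.3024, 0.0137]
tool_rot: [[-0.743, 0.669, 0.001], [0.669, 0.743, -0.002], [-0.002, -0.001, -1.0]]
contact_force: [-6.6, -4.6, 18.4]
gripper_width: 0.231
gripper_force: 14.2
```

```bash
python3 - <<'E'
from h import *
s=r.state();print(s['gripper_width'],s['gripper_force'],s['contact_force'],s['ee_pos'])
a=r.get_image('wrist')['image'][100:350,160:480];q=r.get_image('scene');b=q['image'][200:400,260:516]
a=cv2.resize(a,(800,625)[:2]) if 0 else cv2.resize(a,(512,400));b=cv2.resize(b,(512,400))
cv2.imwrite('pics/w3.png',cv2.cvtColor(cv2.resize(np.hstack([a,b]),(800,312)),cv2.COLOR_RGB2BGR))
E
```

```text
0.23077717686210783 14.247285605524667 [-6.61089337 -4.58973429 18.36784904] [ 0.47117471 -0.30237326  0.0137262 ]
```

View pics/w3.png

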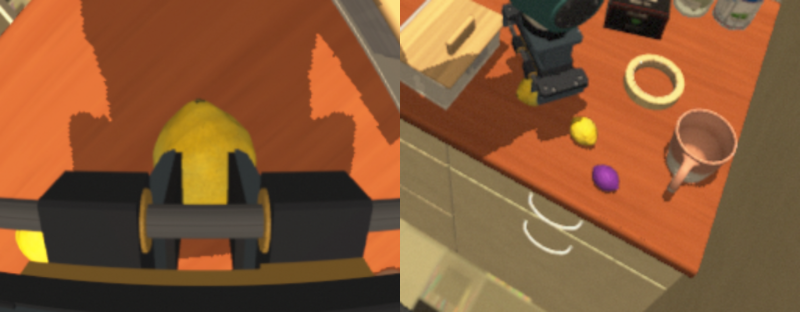

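The pads are on the lemon's rear end, at about 21 mm opening, and most of it sticks out on the camera side. I'll open, rise and re-measure.

```bash
python3 -m handwheel '[[0,0,0,0,0],[0,0,0,0,0],[0,0,0,0,0],[0,0,0,0,0],[0,0,0,0,0],[0,0,0,0,0],[0,0,0,0,0],[0,0,0,-3,0],[0,0,0,-4,0],[0,0,0,-4,0]]' 
cat > lem.py <<'E'
from h import *
s=r.state();print(s['ee_pos'].round(4) if hasattr(s['ee_pos'],'round') else s['ee_pos'])
p=r.get_image('wrist');E=np.array(p['extrinsics'])
hsv=cv2.cvtColor(p['image'],cv2.COLOR_RGB2HSV)
for k in r.masks_of('lemon',p)[:4]:
    v,u=np.nonzero(k['mask']);w=np.array([atz(p,a,b,.0275,True)[:2] for a,b in zip(u,v)])
    (c,d,a)=cv2.fitEllipse(cv2.findContours(k['mask'].astype(np.uint8),0,1)[0][0])
    e,V=np.linalg.eigh(np.cov(w.T));print(round(k['p'],2),k['xy'],k['mask'].sum(),hsv[int(k['xy'][1]),int(k['xy'][0])],w.mean(0).round(3),4*np.sqrt(e).round(4),np.degrees(np.arctan2(V[1,1],V[0,1])).round(1))
save(p,'lem.png')
E
python3 lem.py
```

```text
time: 8.27
ee_pos: [0.4695, -0.3004, 0.1229]
tool_rot: [[-0.743, 0.669, -0.002], [0.669, 0.743, 0.001], [0.003, -0.0, -1.0]]
contact_force: [0.3, -0.9, 0.1]
gripper_width: 0.928
gripper_force: 0.0
[ 0.4695 -0.3004  0.1229]
0.95 [320.2, 197.6] 2809 [ 22 212 218] [ 0.468 -0.302] [0.054  0.0696] 142.3
0.62 [172.9, 227.6] 266 [149 151 145] [ 0.383 -0.452] [0.0152 0.0384] 47.2
0.48 [230.0, 227.2] 211 [ 23 189 194] [ 0.439 -0.394] [0.0216 0.0744] -143.8
```

View pics/lem.png

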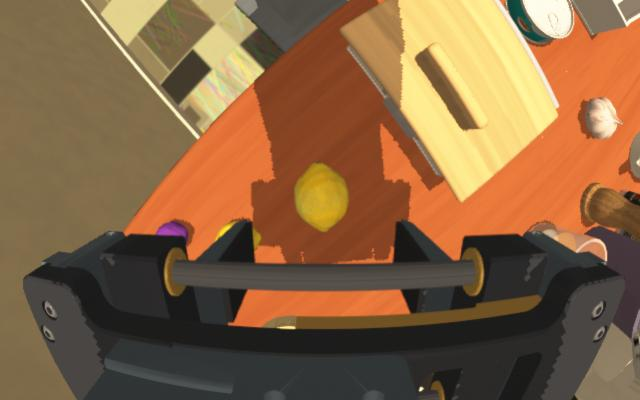

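```bash
python3 - <<'E'
from h import *
s=r.state();p=r.get_image('wrist');E=np.array(p['extrinsics']);T=np.array(s['ee_pos']);R=np.array(s['tool_rot'])
def fp(X):
    c=E[:3,:3].T@(X-E[:3,3]);t=np.arctan2(np.hypot(c[0],c[1]),c[2]);k=p['fx']*t/np.hypot(c[0],c[1]);return (c[0]*k+p['cx']).round(1),(c[1]*k+p['cy']).round(1)
print(E[:3,3].round(3), (R.T@(E[:3,3]-T)).round(3))
for a in ([0,0,0],[0,.0455,0],[0,-.0455,0],[.016,.0455,0],[-.016,.0455,0],[0,.0455,-.019],[0,0,.11],[.03,0,.11]): print(a,fp(T+R@np.array(a)))
print(s['gripper_width'])
E
```

```text
[ 0.419 -0.253  0.337] [ 0.072  0.001 -0.209]
[0, 0, 0] (np.float64(322.6), np.float64(227.1))
[0, 0.0455, 0] (np.float64(385.6), np.float64(226.8))
[0, -0.0455, 0] (np.float64(259.7), np.float64(226.7))
[0.016, 0.0455, 0] (np.float64(386.9), np.float64(205.4))
[-0.016, 0.0455, 0] (np.float64(384.2), np.float64(247.2))
[0, 0.0455, -0.019] (np.float64(391.0), np.float64(236.1))
[0, 0, 0.11] (np.float64(322.9), np.float64(193.1))
[0.03, 0, 0.11] (np.float64(322.9), np.float64(164.9))
0.992630235623353
```

```bash
python3 -m handwheel '[[0,0,-0.2,3,-5],[0,0,0,3,0],[0,0,0,3,0],[0,0,0,1.9,0],[0,0,0,0.6,0],[0,0,0,0.4,0],[0.3,0,0,0,0],[0.3,0,0,0,0],[0.3,0,0,0,0],[0.3,0,0,0,0]]' 8
python3 -m handwheel '[[0.42,0,0,0,0],[0.42,0,0,0,0],[0.42,0,0,0,0],[0.42,0,0,0,0],[0.42,0,0,0,0],[0.42,0,0,0,0],[0.42,0,0,0,0],[0.42,0,0,0,0],[0.42,0,0,0,0],[0.42,0,0,0,0]]' 8
python3 lem.py
```

```text
time: 9.25
ee_pos: [0.4697, -0.303, 0.0044]
tool_rot: [[-0.799, 0.602, 0.001], [0.602, 0.799, -0.001], [-0.002, 0.0, -1.0]]
contact_force: [-0.6, 0.8, 0.3]
gripper_width: 0.739
gripper_force: 0.0
time: 10.08
ee_pos: [0.469, -0.3025, 0.0034]
tool_rot: [[-0.799, 0.602, -0.0], [0.602, 0.799, 0.0], [0.0, -0.0, -1.0]]
contact_force: [-0.5, 0.5, 0.4]
gripper_width: 0.577
gripper_force: 0.0
[ 0.469  -0.3025  0.0034]
0.75 [322.0, 230.4] 5568 [ 23 209 216] [ 0.463 -0.299] [0.0552 0.0564] -144.4
```

View pics/lem.png

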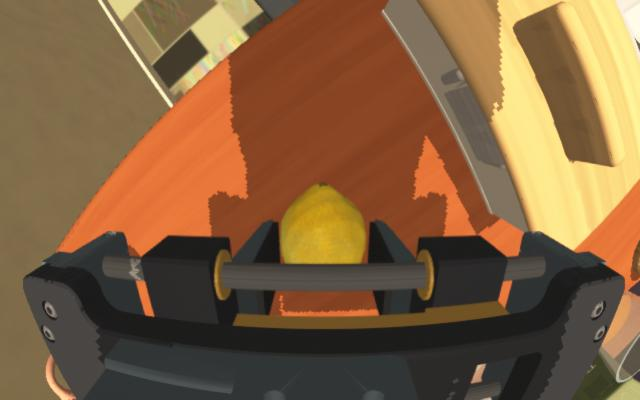

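```bash
python3 -m handwheel '[[0.5,0,0,0,0],[0.5,0,0,0,0],[0.5,0,0,0,0],[0.5,0,0,0,0],[0.5,0,0,0,0],[0.5,0,0,0,0],[0.5,0,0,0,0],[0.5,0,0,0,0],[0.5,0,0,0,0],[0.5,0,0,0,0]]' 8
python3 -m handwheel '[[0.6,0,0,0,0],[0.6,0,0,0,0],[0.6,0,0,0,0],[0.6,0,0,0,0],[0.6,0,0,0,0],[0.6,0,0,0,0],[0.6,0,0,0,0],[0.6,0,0,0,0],[0.6,0,0,0,0],[0.6,0,0,0,0]]' 8
```

```text
time: 11.02
ee_pos: [0.4691, -0.3026, 0.0034]
tool_rot: [[-0.799, 0.602, 0.0], [0.602, 0.799, -0.0], [-0.0, 0.0, -1.0]]
contact_force: [-0.3, -1.5, 0.4]
gripper_width: 0.499
gripper_force: 2.0
time: 11.85
ee_pos: [0.469, -0.3026, 0.0034]
tool_rot: [[-0.799, 0.602, 0.0], [0.602, 0.799, 0.0], [-0.0, 0.0, -1.0]]
contact_force: [-0.3, -0.5, 1.7]
gripper_width: 0.488
gripper_force: 6.5
```

```bash
python3 -m handwheel '[[0.6,0,0,0,0],[0.6,0,0,-0.3,0],[0.6,0,0,-0.5,0],[0.6,0,0,-1,0],[0.6,0,0,-2,0],[0.6,0,0,-3,0],[0.6,0,0,-3,0],[0.6,0,0,-3,0],[0.6,0,0,-3,0],[0.6,0,0,-3,0]]' 8
python3 lem.py
```

```text
time: 12.68
ee_pos: [0.4688, -0.3022, 0.1938]
tool_rot: [[-0.799, 0.602, 0.0], [0.602, 0.799, -0.0], [-0.0, 0.0, -1.0]]
contact_force: [0.1, -0.3, 1.1]
gripper_width: 0.399
gripper_force: 0.0
[ 0.4688 -0.3022  0.1938]
0.72 [324.7, 183.8] 1856 [ 23 209 218] [ 0.469 -0.301] [0.0544 0.0676] 143.2
0.71 [189.4, 208.1] 667 [150 126 226] [ 0.388 -0.463] [0.0372 0.0484] 77.0
0.67 [249.0, 213.8] 934 [ 30 203 255] [ 0.443 -0.403] [0.0432 0.0496] 64.2
```

View pics/lem.png

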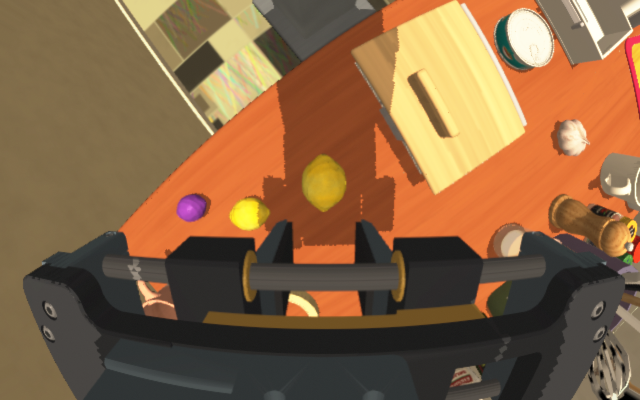

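The lemon slipped out again, and both contacts look to have been above its equator. I'll probe the true height of the fingertips by touching down with the fingers open.

```bash
python3 -m handwheel '[[0,0,0,0,0],[0,0,0,0,0],[0,0,0,0,0],[0,0,0,0,0],[0,0,0,3,0],[0,0,0,4,0],[0,0,0,4,0],[0,0,0,4,0],[0,0,0,3,0],[0,0,0,1,0]]' 8 | sed -n 2,4p
python3 -m handwheel '[[0,0,0,0.3,0],[0,0,0,0.2,0],[0,0,0,0.2,0],[0,0,0,0,0],[0,0,0,0,0],[0,0,0,0,0],[0,0,0,0,0],[0,0,0,0,0],[0,0,0,0,0],[0,0,0,0,0]]' 8
python3 - <<'E'
from h import *
p=r.get_image('wrist');q=r.get_image('scene')
a=p['image'][150:300,200:440];b=q['image'][190:290,320:440]
a=cv2.resize(a,(400,250));b=cv2.resize(b,(400,333));o=np.zeros((600,400,3),np.uint8);o[:250]=a;o[260:593]=b
cv2.imwrite('pics/pr.png',cv2.cvtColor(o,cv2.COLOR_RGB2BGR))
E
```

```text
ee_pos: [0.4661, -0.3005, -0.0035]
tool_rot: [[-0.798, 0.602, -0.006], [0.602, 0.798, 0.004], [0.007, -0.0, -1.0]]
contact_force: [-0.6, 0.3, 0.2]
time: 14.45
ee_pos: [0.4691, -0.3026, -0.0055]
tool_rot: [[-0.799, 0.602, 0.0], [0.602, 0.799, -0.0], [-0.0, 0.0, -1.0]]
contact_force: [0.0, 0.4, -0.4]
gripper_width: 1.0
gripper_force: 0.0
```

View pics/pr.png

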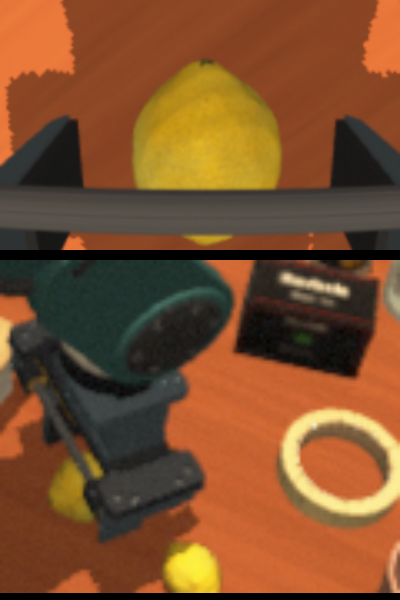

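With the reported TCP at -5 mm there's still no contact, so the real fingertips are higher than reported. I'll keep descending gently until they touch.

```bash
python3 -m handwheel '[[0,0,0,0.4,0],[0,0,0,0.4,0],[0,0,0,0.4,0],[0,0,0,0.2,0],[0,0,0,0,0],[0,0,0,0,0],[0,0,0,0,0],[0,0,0,0,0],[0,0,0,0,0],[0,0,0,0,0]]' 8 | sed -n 2,4p
python3 -m handwheel '[[0,0,0,0.2,0],[0,0,0,0.2,0],[0,0,0,0.1,0],[0,0,0,0.1,0],[0,0,0,0,0],[0,0,0,0,0],[0,0,0,0,0],[0,0,0,0,0],[0,0,0,0,0],[0,0,0,0,0]]' 8 | sed -n 2,4p
```

```text
ee_pos: [0.4691, -0.3026, -0.0195]
tool_rot: [[-0.799, 0.602, 0.0], [0.602, 0.799, -0.0], [-0.0, -0.0, -1.0]]
contact_force: [0.3, -0.2, -0.3]
ee_pos: [0.4691, -0.3026, -0.0256]
tool_rot: [[-0.799, 0.602, 0.0], [0.602, 0.799, -0.0], [-0.0, -0.0, -1.0]]
contact_force: [-0.2, -0.5, 0.6]
```

```bash
python3 -m handwheel '[[0,0,0,0.2,0],[0.6,0,0,0.1,0],[0.6,0,0,0,0],[0.6,0,0,0,0],[0.6,0,0,0,0],[0.6,0,0,0,0],[0.6,0,0,0,0],[0.6,0,0,0,0],[0.6,0,0,0,0],[0.6,0,0,0,0]]' 12
python3 -m handwheel '[[0.6,0,0,0,0],[0.6,0,0,0,0],[0.6,0,0,-0.3,0],[0.6,0,0,-0.7,0],[0.6,0,0,-2,0],[0.6,0,0,-4,0],[0.6,0,0,-4,0],[0.6,0,0,-4,0],[0.6,0,0,-4,0],[0.6,0,0,-4,0]]' 12
```

```text
time: 17.05
ee_pos: [0.4691, -0.3026, -0.0286]
tool_rot: [[-0.799, 0.602, 0.0], [0.602, 0.799, -0.0], [-0.0, -0.0, -1.0]]
contact_force: [-0.3, 0.4, -0.4]
gripper_width: 0.584
gripper_force: 12.0
time: 17.88
ee_pos: [0.4686, -0.3022, 0.2041]
tool_rot: [[-0.799, 0.602, 0.0], [0.602, 0.799, -0.0], [-0.0, 0.0, -1.0]]
contact_force: [0.6, -0.7, -0.0]
gripper_width: 0.587
gripper_force: 12.0
```

The lemon is held, 53 mm wide at 12 N. The reported TCP z is about 35–40 mm below the true fingertip height, and I'll refine that on contact. I'll carry the lemon over to box A.

```bash
python3 -m handwheel '[[0.6,0,0,0,6.6],[0.6,0,0,0,6.6],[0.6,0,0,0,6.6],[0.6,0,0,0,6.6],[0.6,0,0,0,6.6],[0.6,0,0,0,6.6],[0.6,0,0,0,6.6],[0.6,0,0,0,6.8],[0.6,3,0,0,0],[0.6,4,0,0,0]]' 12 >/dev/null
python3 -m handwheel '[[0.6,4,0,0,0],[0.6,4,0,0,0],[0.6,4,0,0,0],[0.6,4,0,0,0],[0.6,4,0,0,0],[0.6,4,0,0,0],[0.6,4,0,0,0],[0.6,4,0,0,0],[0.6,4,0,0,0],[0.6,3.5,0,0,0]]' 12
python3 - <<'E'
from h import *
print(np.round(r.state()['joints'],1))
p=r.get_image('wrist');save(p,'bx.png')
for q,z in(('box_a',.075),('catch_a',.06),('lemon',.2)):
  for k in r.masks_of(q,p)[:3]:
    v,u=np.nonzero(k['mask']);w=np.array([atz(p,a,b,z,True)[:2] for a,b in zip(u,v)])
    print(q,round(k['p'],2),k['xy'],k['mask'].sum(),w.mean(0).round(3),w.min(0).round(3),w.max(0).round(3))
E
```

```text
time: 19.55
ee_pos: [0.4685, 0.1648, 0.2021]
tool_rot: [[-0.0, 1.0, 0.001], [1.0, 0.0, 0.0], [0.0, 0.001, -1.0]]
contact_force: [-0.2, -0.1, -0.9]
gripper_width: 0.587
gripper_force: 12.0
[ 16.7   1.  121.6   0.   57.4  16.7]
box_a 0.76 [321.2, 87.1] 37000 [0.466 0.275] [0.317 0.144] [0.614 0.384]
lemon 0.88 [325.3, 245.7] 6546 [0.469 0.146] [0.431 0.088] [0.507 0.188]
```

```bash
python3 -m handwheel '[[0.6,3,0,0,0],[0.6,0,0,4,0],[0.6,0,0,4,0],[0.6,0,0,4,0],[0.6,0,0,3,0],[0.6,0,0,2,0],[0.6,0,0,1.5,0],[0.6,0,0,1,0],[0.6,0,0,0.7,0],[0.6,0,0,0,0]]' 12
```

```text
time: 20.58
ee_pos: [0.4689, 0.1916, -0.0012]
tool_rot: [[0.001, 1.0, -0.001], [1.0, -0.001, -0.0], [-0.0, -0.001, -1.0]]
contact_force: [-0.8, -0.2, -0.3]
gripper_width: 0.584
gripper_force: 12.0
```

```bash
python3 -m handwheel '[[0.2,0,0,0,0],[0.2,0,0,0,0],[0.2,0,0,0,0],[0.2,0,0,0,0],[0.2,0,0,0,0],[0.2,0,0,0,0],[0.2,0,0,-2,0],[0.3,0,0,-3,0],[0.3,0,0,-4,0],[0.3,0,0,-4,0]]' 12
python3 -m handwheel '[[1,0,0,-4,0],[1,0,0,-4,0],[1,0,0,-4,0],[1,0,0,0,0],[1,0,0,0,0],[1,0,0,0,0],[1,0,0,0,0],[1,0,0,0,0],[1,0,0,0,0],[1,0,0,0,0]]' 12
python3 - <<'E'
from h import *
for n,f in(('wrist',True),('top',False)):
  p=r.get_image(n);save(p,n+'5.png')
  hs=cv2.cvtColor(p['image'],cv2.COLOR_RGB2HSV)
  for q,z in(('lemon',.033),('lid_a',.15),('box_a',.075)):
    for k in r.masks_of(q,p)[:4]:
      v,u=np.nonzero(k['mask']);w=np.array([atz(p,a,b,z,f)[:2] for a,b in zip(u,v)])
      print(n,q,round(k['p'],2),k['xy'],k['mask'].sum(),w.mean(0).round(3),w.min(0).round(3),w.max(0).round(3))
E
```

```text
time: 21.42
ee_pos: [0.4683, 0.1922, 0.1305]
tool_rot: [[0.0, 1.0, -0.002], [1.0, -0.0, -0.001], [-0.001, -0.002, -1.0]]
contact_force: [0.7, -0.1, 0.1]
gripper_width: 0.703
gripper_force: 0.0
time: 22.25
ee_pos: [0.4688, 0.1923, 0.2485]
tool_rot: [[0.0, 1.0, -0.001], [1.0, -0.0, -0.001], [-0.001, -0.001, -1.0]]
contact_force: [0.9, 0.3, 0.3]
gripper_width: 0.012
gripper_force: 0.0
wrist lemon 0.89 [326.0, 180.6] 1405 [0.47  0.189] [0.444 0.156] [0.497 0.224]
wrist lid_a 0.64 [322.6, 81.4] 13078 [0.467 0.308] [0.357 0.268] [0.576 0.349]
wrist box_a 0.7 [319.1, 115.8] 24899 [0.466 0.267] [0.329 0.137] [0.603 0.37 ]
top lemon 0.64 [419.0, 236.1] 93 [ 0.389 -0.463] [ 0.374 -0.481] [ 0.404 -0.444]
top lemon 0.56 [219.0, 215.7] 216 [0.471 0.193] [0.446 0.169] [0.496 0.223]
top lemon 0.43 [397.8, 223.2] 154 [ 0.445 -0.403] [ 0.425 -0.425] [ 0.465 -0.378]
top lemon 0.37 [264.8, 164.7] 206 [0.64  0.054] [0.613 0.027] [0.667 0.081]
top lid_a 0.85 [318.3, 215.8] 2418 [ 0.461 -0.127] [ 0.374 -0.198] [ 0.547 -0.055]
top lid_a 0.74 [410.6, 166.2] 336 [ 0.593 -0.435] [ 0.543 -0.486] [ 0.633 -0.393]
top box_a 0.91 [220.7, 221.0] 1616 [0.467 0.186] [0.384 0.127] [0.553 0.245]
top box_a 0.85 [317.8, 216.9] 2612 [ 0.463 -0.124] [ 0.37  -0.206] [ 0.554 -0.041]
```

View pics/wrist5.png

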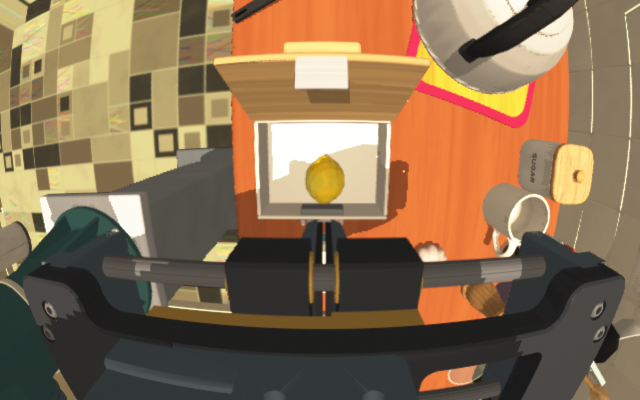

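The lemon lies in box A at (325,180), inside the rim that runs from (256,122) to (389,218), and it's released. The lid leans back with the rib behind it, and the kettle is beyond at the right. I'll go behind the lid and push it over.

```bash
python3 - <<'E'
from h import *
p=r.get_image('wrist')
for z in(.075,):
  for c in((256,122),(389,121),(258,218),(387,218)): print(atz(p,*c,z,True).round(3))
E
python3 -m handwheel '[[1,2,-2.2,0,0],[1,2,-2.2,0,0],[1,4,0,0,0],[1,4,0,0,0],[1,4,0,0,0],[1,4,0,0,0],[1,1.5,0,1.5,0],[1,0,0,3.5,0],[1,0,0,3,0],[1,0,0,1.5,0]]' 12
python3 -m handwheel '[[1,-1,0,0,0],[1,-2,0,0,0],[1,-2,0,0,0],[1,-2,0,0,0],[1,-2,0,0,0],[1,-2,0,0,0],[1,-2,0,0,0],[1,-2,0,0,0],[1,-2,0,0,0],[1,-2,0,0,0]]' 12
```

```text
[0.385 0.269 0.075]
[0.55  0.27  0.075]
[0.383 0.145 0.075]
[0.553 0.145 0.075]
time: 23.53
ee_pos: [0.4237, 0.4067, 0.1508]
tool_rot: [[-0.001, 1.0, -0.003], [1.0, 0.001, -0.002], [-0.002, -0.003, -1.0]]
contact_force: [-0.1, -0.3, -1.2]
gripper_width: 0.001
gripper_force: 0.0
time: 24.37
ee_pos: [0.4257, 0.2164, 0.156]
tool_rot: [[0.0, 1.0, 0.002], [1.0, -0.0, 0.001], [0.001, 0.002, -1.0]]
contact_force: [-0.4, -0.3, 0.7]
gripper_width: 0.004
gripper_force: 0.0
```

```bash
python3 -m handwheel '[[0.5,-2,0,0,0],[0.5,-1,0,0,0],[0.5,0,0,-2,0],[0.5,0,0,-3,0],[0.5,-3,4,0,0],[0.5,-3,0,0,0],[0.5,-3,0,0,0],[0.5,-3,0,0,0],[0.5,-3,0,0,0],[0.5,-3,0,0,0]]' 12
python3 -m handwheel '[[0.5,0,0,0,6.9],[0.5,0,0,0,6.9],[0.5,0,0,0,6.9],[0.5,0,0,0,6.9],[0.5,0,0,0,6.9],[0.5,0,0,0,6.9],[0.5,0,0,0,6.9],[0.5,0,0,0,6.9],[0.5,0,0,0,6.9],[0.5,0,0,0,6.9]]' 12
python3 - <<'E'
from h import *
print(np.round(r.state()['joints'],1))
for n,f in(('wrist',True),('top',False)):
  p=r.get_image(n);save(p,n+'6.png')
  for q,z in(('lid_a',.083),('grip_a',.1)):
    for k in r.masks_of(q,p)[:4]:
      v,u=np.nonzero(k['mask']);w=np.array([atz(p,a,b,z,f)[:2] for a,b in zip(u,v)])
      print(n,q,round(k['p'],2),k['xy'],k['mask'].sum(),[np.round(x,1) for x in cv2.minAreaRect(np.float32(w*1000))])
E
```

```text
time: 25.2
ee_pos: [0.4586, 0.011, 0.2054]
tool_rot: [[0.0, 1.0, 0.001], [1.0, -0.0, -0.0], [-0.0, 0.001, -1.0]]
contact_force: [1.1, -0.1, 1.2]
gripper_width: 0.499
gripper_force: 0.0
time: 26.03
ee_pos: [0.4587, 0.0123, 0.2053]
tool_rot: [[0.936, 0.352, 0.001], [0.352, -0.936, -0.0], [0.001, 0.0, -1.0]]
contact_force: [-0.6, -0.1, -0.2]
gripper_width: 0.5
gripper_force: 0.0
[ -1.4  -3.3 125.4   0.   57.8  68. ]
wrist lid_a 0.86 [179.5, 128.9] 15964 [array([465.5, 196.7]), array([152.9, 179.6]), np.float64(89.3)]
wrist lid_a 0.8 [441.3, 197.1] 9256 [array([ 465.4, -129.6]), array([154.8, 166.5]), np.float64(85.8)]
wrist grip_a 0.85 [178.0, 128.4] 15925 [array([468.6, 189.1]), array([144. , 170.4]), np.float64(89.2)]
wrist grip_a 0.62 [439.5, 198.4] 9350 [array([ 469.3, -122.5]), array([146.2, 157.6]), np.float64(85.5)]
top lid_a 0.97 [209.8, 210.9] 1460 [array([469.1, 202.1]), array([139.4, 174.6]), np.float64(89.9)]
top lid_a 0.57 [318.2, 216.0] 2438 [array([ 463.4, -125.7]), array([147.2, 179.9]), np.float64(85.3)]
top grip_a 0.87 [320.2, 216.2] 2421 [array([ 461.2, -127.7]), array([145.6, 178.3]), np.float64(84.3)]
top grip_a 0.76 [206.1, 215.2] 1415 [array([468.7, 198.2]), array([137. , 172.2]), np.float64(89.3)]
```

Lid A has sunk and lies flat, centred at about (0.466, 0.198), so its rib is near (0.467, 0.169). I'll straddle the rib with the fingers closing along y.

```bash
python3 -m handwheel '[[0.6,0,0,0,7],[0.6,0,0,0,7],[0.6,0,0,0,6.6],[0.6,0.8,-3.9,0,0],[0.6,0,-3.9,0,0],[0.6,0,-3.9,0,0],[0.6,0,-4,0,0],[0.6,0,0,3,0],[0.6,0,0,1,0],[0.6,0,0,0,0]]' 12
python3 - <<'E'
from h import *
p=r.get_image('wrist');save(p,'w7.png')
for k in r.masks_of('lid_a',p)[:2]:
  v,u=np.nonzero(k['mask']);w=np.array([atz(p,a,b,.083,True)[:2] for a,b in zip(u,v)]);print(k['p'],k['xy'],[np.round(x,1) for x in cv2.minAreaRect(np.float32(w*1000))],w.min(0),w.max(0))
# intensity profile along world y at lid plane and rib top
g=cv2.GaussianBlur(cv2.cvtColor(p['image'],cv2.COLOR_RGB2GRAY),(3,3),0).astype(int)
E=np.array(p['extrinsics'])
def fp(X):
    c=E[:3,:3].T@(np.array(X)-E[:3,3]);t=np.arctan2(np.hypot(c[0],c[1]),c[2]);k=p['fx']*t/np.hypot(c[0],c[1]);return c[0]*k+p['cx'],c[1]*k+p['cy']
for x in(.45,.467,.485): print(x,[(round(y,3),int(g[int(round(fp((x,y,.12))[1])),int(round(fp((x,y,.12))[0]))])) for y in np.arange(.13,.215,.003)])
E
```

```text
time: 27.17
ee_pos: [0.4634, 0.1689, 0.162]
tool_rot: [[1.0, 0.009, -0.005], [0.009, -1.0, -0.002], [-0.005, 0.002, -1.0]]
contact_force: [-0.3, -0.8, -0.8]
gripper_width: 0.403
gripper_force: 0.0
0.93 [300.1, 172.3] [array([475.1, 200.4]), array([145.5, 159.3]), np.float64(89.7)] [0.39545142 0.12733628] [0.55482251 0.27310748]
0.86 [566.8, 187.1] [array([ 471.3, -135.7]), array([167.8, 156.5]), np.float64(85.9)] [ 0.39448732 -0.21903899] [ 0.55430163 -0.0480372 ]
0.45 [(np.float64(0.13), 48), (np.float64(0.133), 48), (np.float64(0.136), 37), (np.float64(0.139), 23), (np.float64(0.142), 52), (np.float64(0.145), 137), (np.float64(0.148), 139), (np.float64(0.151), 139), (np.float64(0.154), 140), (np.float64(0.157), 133), (np.float64(0.16), 129), (np.float64(0.163), 111), (np.float64(0.166), 115), (np.float64(0.169), 141), (np.float64(0.172), 143), (np.float64(0.175), 124), (np.float64(0.178), 125), (np.float64(0.181), 124), (np.float64(0.184), 121), (np.float64(0.187), 123), (np.float64(0.19), 128), (np.float64(0.193), 149), (np.float64(0.196), 184), (np.float64(0.199), 22), (np.float6
[... 928 characters left out ...]
 (np.float64(0.136), 132), (np.float64(0.139), 132), (np.float64(0.142), 138), (np.float64(0.145), 138), (np.float64(0.148), 140), (np.float64(0.151), 140), (np.float64(0.154), 139), (np.float64(0.157), 131), (np.float64(0.16), 135), (np.float64(0.163), 122), (np.float64(0.166), 127), (np.float64(0.169), 142), (np.float64(0.172), 145), (np.float64(0.175), 128), (np.float64(0.178), 127), (np.float64(0.181), 128), (np.float64(0.184), 123), (np.float64(0.187), 124), (np.float64(0.19), 126), (np.float64(0.193), 127), (np.float64(0.196), 124), (np.float64(0.199), 124), (np.float64(0.202), 125), (np.float64(0.205), 126), (np.float64(0.208), 133), (np.float64(0.211), 130), (np.float64(0.214), 127)]
```

```bash
python3 -m handwheel '[[0.6,0.3,0.1,3,0],[0.6,0,0,3,0],[0.6,0,0,1,0],[0.6,0,0,0.5,0],[0.6,0,0,0.5,0],[0.6,0,0,0.5,0],[0.6,0,0,0.4,0],[0.6,0,0,0.3,0],[0.6,0,0,0.3,0],[0.6,0,0,0,0]]' 12 | sed -n 2,4p
python3 -m handwheel '[[0.6,0,0,0.2,0],[0.6,0,0,0.2,0],[0.6,0,0,0.2,0],[0.6,0,0,0.2,0],[0.6,0,0,0,0],[0.6,0,0,0,0],[0.6,0,0,0,0],[0.6,0,0,0,0],[0.6,0,0,0,0],[0.6,0,0,0,0]]' 12 | sed -n 2,4p
```

```text
ee_pos: [0.4683, 0.1685, 0.0692]
tool_rot: [[1.0, 0.007, -0.0], [0.007, -1.0, -0.0], [-0.0, 0.0, -1.0]]
contact_force: [-0.6, 0.4, -0.3]
ee_pos: [0.4684, 0.1685, 0.0614]
tool_rot: [[1.0, 0.007, 0.0], [0.007, -1.0, 0.0], [0.0, -0.0, -1.0]]
contact_force: [-0.1, -0.5, 0.4]
```

```bash
for i in 1; do python3 -m handwheel '[[0.6,0,0,0.2,0],[0.6,0,0,0.2,0],[0.6,0,0,0.2,0],[0.6,0,0,0,0],[0.6,0,0,0,0],[0.6,0,0,0,0],[0.6,0,0,0,0],[0.6,0,0,0,0],[0.6,0,0,0,0],[0.6,0,0,0,0]]' 12 | sed -n 2,4p; done
python3 -m handwheel '[[0.6,0,0,0.2,0],[0.6,0,0,0.2,0],[0.6,0,0,0,0],[0.6,0,0,0,0],[0.6,0,0,0,0],[0.6,0,0,0,0],[0.6,0,0,0,0],[0.6,0,0,0,0],[0.6,0,0,0,0],[0.6,0,0,0,0]]' 12 | sed -n 2,4p
```

```text
ee_pos: [0.4684, 0.1685, 0.0554]
tool_rot: [[1.0, 0.007, 0.0], [0.007, -1.0, 0.0], [0.0, -0.0, -1.0]]
contact_force: [0.8, -0.2, 0.1]
ee_pos: [0.4684, 0.1685, 0.0514]
tool_rot: [[1.0, 0.007, 0.0], [0.007, -1.0, -0.0], [0.0, 0.0, -1.0]]
contact_force: [-0.9, -0.3, -0.7]
```

```bash
python3 -m handwheel '[[1,0,0,0,0],[1,0,0,0,0],[1,0,0,0,0],[1,0,0,0,0],[1,0,0,0,0],[1,0,0,0,0],[1,0,0,0.1,0],[1,0,0,0.1,0],[1,0,0,0.1,0],[1,0,0,0,0]]' 40
```

```text
time: 31.43
ee_pos: [0.4683, 0.1677, 0.0481]
tool_rot: [[1.0, 0.006, -0.001], [0.006, -1.0, -0.001], [-0.001, 0.001, -1.0]]
contact_force: [4.5, -12.4, -2.7]
gripper_width: 0.135
gripper_force: 39.9
```

```bash
python3 -m handwheel '[[1,-0.03,0.08,0,0],[1,0,0,0.1,0],[1,0,0,0.1,0],[1,0,0,0.1,0],[1,0,0,0.1,0],[1,0,0,0,0],[1,0,0,0,0],[1,0,0,0,0],[1,0,0,0,0],[1,0,0,0,0]]' 40
python3 -m handwheel '[[1,0,0,0.1,0],[1,0,0,0.1,0],[1,0,0,0,0],[1,0,0,0,0],[1,0,0,0,0],[1,0,0,0,0],[1,0,0,0,0],[1,0,0,0,0],[1,0,0,0,0],[1,0,0,0,0]]' 40
```

```text
time: 32.27
ee_pos: [0.4687, 0.1674, 0.0463]
tool_rot: [[1.0, 0.006, 0.0], [0.006, -1.0, -0.0], [0.0, 0.0, -1.0]]
contact_force: [-13.6, -15.6, 44.7]
gripper_width: 0.131
gripper_force: 40.1
time: 33.1
ee_pos: [0.4694, 0.1675, 0.0449]
tool_rot: [[1.0, 0.006, 0.001], [0.006, -1.0, -0.0], [0.001, 0.0, -1.0]]
contact_force: [-13.1, -18.1, 52.9]
gripper_width: 0.131
gripper_force: 40.5
```

```bash
python3 -m handwheel '[[1,-0.05,0.08,-0.1,0],[1,0,0,-0.1,0],[1,0,0,-0.05,0],[1,0,0,0,0],[1,0,0,0,0],[1,0,0,0,0],[1,0,0,0,0],[1,0,0,0,0],[1,0,0,0,0],[1,0,0,0,0]]' 40
python3 -m handwheel '[[1,0,0,-0.05,0],[1,0,0,-0.05,0],[1,0,0,0,0],[1,0,0,0,0],[1,0,0,0,0],[1,0,0,0,0],[1,0,0,0,0],[1,0,0,0,0],[1,0,0,0,0],[1,0,0,0,0]]' 40
```

```text
time: 33.93
ee_pos: [0.4692, 0.1675, 0.0455]
tool_rot: [[1.0, 0.006, 0.003], [0.006, -1.0, 0.001], [0.003, -0.001, -1.0]]
contact_force: [6.0, -1.4, 2.4]
gripper_width: 0.128
gripper_force: 40.0
time: 34.77
ee_pos: [0.4692, 0.1675, 0.0461]
tool_rot: [[1.0, 0.006, 0.003], [0.006, -1.0, 0.001], [0.003, -0.001, -1.0]]
contact_force: [9.6, 3.3, -8.8]
gripper_width: 0.129
gripper_force: 40.0
```

```bash
python3 -m handwheel '[[1,0,0,-0.03,0],[1,0,0,0,0],[1,0,0,0,0],[1,0,0,0,0],[1,0,0,0,0],[1,0,0,0,0],[1,0,0,0,0],[1,0,0,0,0],[1,0,0,0,0],[1,0,0,0,0]]' 40 | grep -E 'ee|cont|wid'
python3 -m handwheel '[[1,0,0,-0.03,0],[1,0,0,0,0],[1,0,0,0,0],[1,0,0,0,0],[1,0,0,0,0],[1,0,0,0,0],[1,0,0,0,0],[1,0,0,0,0],[1,0,0,0,0],[1,0,0,0,0]]' 40 | grep -E 'time|ee|cont|wid'
```

```text
ee_pos: [0.4692, 0.1676, 0.0464]
contact_force: [9.9, 3.0, -10.6]
gripper_width: 0.131
time: 36.43
ee_pos: [0.4691, 0.1676, 0.0466]
contact_force: [10.2, 4.7, -13.3]
gripper_width: 0.132
```

Lid A holds at 13 N, at a rise that matches the 2 mm of play, so it's caught. I'll press it back down, let go and move to lid B.

```bash
python3 -m handwheel '[[1,0,0,0.15,0],[1,0,0,0.15,0],[1,0,0,0.05,0],[1,0,0,0,0],[1,0,0,0,0],[0.6,0,0,0,0],[0.6,0,0,0,0],[0.6,0,0,0,0],[0.6,0,0,0,0],[0.6,0,0,0,0]]' 40
python3 -m handwheel '[[0.6,0,0,-1,0],[0.6,0,0,-3,0],[0.6,0,0,-4,0],[0.6,0,0,-2,0],[0.6,-0.9,4,0,0],[0.6,0,4,0,0],[0.6,0,4.1,0,0],[0.6,0,4.1,0,0],[0.6,0,4.1,0,0],[0.6,0,4.1,0,2]]' 40
python3 -m handwheel '[[0.6,0,4.1,0,3],[0.6,0,4,0,0],[0.6,0,0,2,0],[0.6,0,0,0,0],[0.6,0,0,0,0],[0.6,0,0,0,0],[0.6,0,0,0,0],[0.6,0,0,0,0],[0.6,0,0,0,0],[0.6,0,0,0,0]]' 40
python3 - <<'E'
from h import *
p=r.get_image('wrist')
E=np.array(p['extrinsics'])
for k in r.masks_of('lid_a',p)[:2]:
  v,u=np.nonzero(k['mask']);w=np.array([atz(p,a,b,.083,True)[:2] for a,b in zip(u,v)]);print(k['p'],k['xy'],[np.round(x,1) for x in cv2.minAreaRect(np.float32(w*1000))],w.min(0),w.max(0))
g=cv2.GaussianBlur(cv2.cvtColor(p['image'],cv2.COLOR_RGB2GRAY),(3,3),0).astype(int)
def fp(X):
    c=E[:3,:3].T@(np.array(X)-E[:3,3]);t=np.arctan2(np.hypot(c[0],c[1]),c[2]);k=p['fx']*t/np.hypot(c[0],c[1]);return c[0]*k+p['cx'],c[1]*k+p['cy']
for x in(.46,.478): print(x,[(int(round(y*1000)),int(g[int(round(fp((x,y,.118))[1])),int(round(fp((x,y,.118))[0]))])) for y in np.arange(-.195,-.12,.003)])
E
```

```text
time: 37.27
ee_pos: [0.47, 0.1674, 0.045]
tool_rot: [[1.0, 0.008, 0.004], [0.008, -1.0, 0.001], [0.004, -0.001, -1.0]]
contact_force: [-0.9, -8.3, 31.3]
gripper_width: 0.396
gripper_force: 15.5
time: 38.1
ee_pos: [0.4597, -0.0788, 0.1432]
tool_rot: [[1.0, -0.027, 0.0], [-0.027, -1.0, 0.0], [0.0, -0.0, -1.0]]
contact_force: [1.4, 0.6, -0.1]
gripper_width: 0.398
gripper_force: 0.0
time: 38.93
ee_pos: [0.4562, -0.1575, 0.1233]
tool_rot: [[0.997, -0.079, 0.0], [-0.079, -0.997, -0.0], [0.0, 0.0, -1.0]]
contact_force: [0.3, 0.6, -0.2]
gripper_width: 0.401
gripper_force: 0.0
0.82 [39.1, 207.5] [array([474.6, 184.5]), array([160. , 179.2]), np.float64(0.9)] [0.39324182 0.09486785] [0.55386793 0.27464201]
0.79 [299.0, 173.2] [array([ 458.7, -128.6]), array([145. , 179.7]), np.float64(84.9)] [ 0.36372747 -0.20777709] [ 0.55281529 -0.05444093]
0.46 [(-195, 129), (-192, 140), (-189, 141), (-186, 145), (-183, 145), (-180, 147), (-177, 146), (-174, 145), (-171, 139), (-168, 136), (-165, 110), (-162, 142), (-159, 151), (-156, 151), (-153, 129), (-150, 137), (-147, 131), (-144, 128), (-141, 131), (-138, 133), (-135, 124), (-132, 58), (-129, 54), (-126, 59), (-123, 100), (-120, 139)]
0.478 [(-195, 133), (-192, 139), (-189, 143), (-186, 146), (-183, 146), (-180, 147), (-177, 146), (-174, 138), (-171, 141), (-168, 140), (-165, 112), (-162, 149), (-159, 152), (-156, 145), (-153, 126), (-150, 138), (-147, 129), (-144, 130), (-141, 133), (-138, 133), (-135, 132), (-132, 130), (-129, 131), (-126, 131), (-123, 140), (-120, 137)]
```

```bash
python3 -m handwheel '[[0.6,0,0.35,2,0],[0.6,0,0,2,0],[0.6,0,0,1.5,0],[0.6,0,0,1,0],[0.6,0,0,0.5,0],[0.6,0,0,0.1,0],[0.6,0,0,0,0],[1,0,0,0,0],[1,0,0,0,0],[1,0,0,0,0]]' 30
python3 -m handwheel '[[1,0,0,0,0],[1,0,0,0,0],[1,0,0,0,0],[1,0,0,0,0],[1,0,0,0,0],[1,0,0,0,0],[1,0,0,0,0],[1,0,0,0,0],[1,0,0,0,0],[1,0,0,0,0]]' 30
```

```text
time: 39.87
ee_pos: [0.4559, -0.1616, 0.0524]
tool_rot: [[0.997, -0.08, 0.001], [-0.08, -0.997, -0.0], [0.001, 0.0, -1.0]]
contact_force: [0.4, -0.2, 0.8]
gripper_width: 0.209
gripper_force: 0.0
time: 40.7
ee_pos: [0.4557, -0.1605, 0.0516]
tool_rot: [[0.997, -0.081, 0.0], [-0.081, -0.997, 0.001], [0.0, -0.001, -1.0]]
contact_force: [8.9, 11.4, -12.9]
gripper_width: 0.138
gripper_force: 30.0
```

```bash
python3 -m handwheel '[[1,0.04,-0.08,0,0],[1,0,0,0,0],[1,0,0,0,0],[1,0,0,0,0],[1,0,0,0,0],[1,0,0,0,0],[1,0,0,0,0],[1,0,0,0,0],[1,0,0,0,0],[1,0,0,0,0]]' 30 | grep -E 'time|ee|cont|wid'
python3 -m handwheel '[[1,0,0,-0.05,0],[1,0,0,-0.05,0],[1,0,0,0,0],[1,0,0,0,0],[1,0,0,0,0],[1,0,0,0,0],[1,0,0,0,0],[1,0,0,0,0],[1,0,0,0,0],[1,0,0,0,0]]' 30 | grep -E 'time|ee|cont|wid'
python3 -c "
from h import *
s=r.state();print(s['moment'],s['joint_torque'])"
```

```text
time: 41.53
ee_pos: [0.4558, -0.1605, 0.0516]
contact_force: [4.4, 3.0, -18.3]
gripper_width: 0.134
time: 42.37
ee_pos: [0.4557, -0.1604, 0.052]
contact_force: [10.6, 1.5, -32.2]
gripper_width: 0.135
[-0.53692897 -1.4952571  -0.20451073] [ -1.99619807 -66.06222153 -35.33346534  -0.46799359   2.4171976
  -0.2088121 ]
```

```bash
python3 -m handwheel '[[1,-0.03,0,0.1,0],[1,0,0,0.05,0],[1,0,0,0,0],[1,0,0,0,0],[1,0,0,0,0],[1,0,0,0,0],[1,0,0,0,0],[1,0,0,0,0],[1,0,0,0,0],[1,0,0,0,0]]' 30 | grep -E 'time|ee|cont|wid'
python3 -c "
from h import *
s=r.state();print(s['moment'])"
```

```text
time: 43.2
ee_pos: [0.4558, -0.1606, 0.0513]
contact_force: [5.3, 2.0, -17.4]
gripper_width: 0.135
[-0.32715572 -0.73432433 -0.19364201]
```

Lid B resists firmly, about 17 N at almost no travel, so it looks caught. I'll press it down to see how far it travels and seat it, then do one clean tug.

```bash
python3 -m handwheel '[[1,0,0,0.1,0],[1,0,0,0.1,0],[1,0,0,0.1,0],[1,0,0,0,0],[1,0,0,0,0],[1,0,0,0,0],[1,0,0,0,0],[1,0,0,0,0],[1,0,0,0,0],[1,0,0,0,0]]' 30 | grep -E 'time|ee|cont|wid'
python3 -m handwheel '[[1,0,0,0.1,0],[1,0,0,0.1,0],[1,0,0,0.05,0],[1,0,0,0,0],[1,0,0,0,0],[1,0,0,0,0],[1,0,0,0,0],[1,0,0,0,0],[1,0,0,0,0],[1,0,0,0,0]]' 30 | grep -E 'time|ee|cont|wid'
```

```text
time: 44.03
ee_pos: [0.4559, -0.1611, 0.0488]
contact_force: [-3.6, -5.1, 1.7]
gripper_width: 0.128
time: 44.87
ee_pos: [0.4564, -0.1612, 0.0478]
contact_force: [-12.1, -0.7, 36.1]
gripper_width: 0.126
```

```bash
python3 -m handwheel '[[1,0,0,-0.1,0],[1,0,0,-0.1,0],[1,0,0,-0.1,0],[1,0,0,-0.1,0],[1,0,0,-0.07,0],[1,0,0,0,0],[1,0,0,0,0],[1,0,0,0,0],[1,0,0,0,0],[1,0,0,0,0]]' 30 | grep -E 'time|ee|cont|wid'
python3 -m handwheel '[[1,0,0,0,0],[1,0,0,0,0],[1,0,0,0,0],[1,0,0,0,0],[1,0,0,0,0],[1,0,0,0,0],[1,0,0,0,0],[1,0,0,0,0],[1,0,0,0,0],[1,0,0,0,0]]' 30 | grep -E 'time|ee|cont|wid'
```

```text
time: 45.7
ee_pos: [0.4561, -0.1607, 0.0502]
contact_force: [7.8, -2.2, -18.8]
gripper_width: 0.136
time: 46.53
ee_pos: [0.4561, -0.1607, 0.0502]
contact_force: [7.8, -1.8, -19.5]
gripper_width: 0.133
```

Lid B holds. Lid A's tug was milder and there's time left, so I'll seat B, tug A again more firmly, then repeat B so the order stays right.

```bash
python3 -m handwheel '[[1,0,0,0.15,0],[1,0,0,0.15,0],[1,0,0,0.15,0],[1,0,0,0.05,0],[1,0,0,0,0],[0.6,0,0,0,0],[0.6,0,0,0,0],[0.6,0,0,0,0],[0.6,0,0,0,0],[0.6,0,0,0,0]]' 30 | grep -E 'time|ee|cont|wid'
python3 -m handwheel '[[0.6,0,0,-1,0],[0.6,0,0,-3,0],[0.6,0,0,-3,0],[0.6,0,0,0,-5],[0.6,1.3,-4,0,0],[0.6,0,-4.1,0,0],[0.6,0,-4.1,0,0],[0.6,0,-4.1,0,0],[0.6,0,-4.1,0,0],[0.6,0,-4.1,0,0]]' 30 | grep -E 'time|ee|cont|wid'
python3 -m handwheel '[[0.6,0,-4.1,0,0],[0.6,0,-4.1,0,0],[0.6,0,0,0,0],[0.6,0,0,0,0],[0.6,0,0,0,0],[0.6,0,0,0,0],[0.6,0,0,0,0],[0.6,0,0,0,0],[0.6,0,0,0,0],[0.6,0,0,0,0]]' 30
```

```text
time: 47.37
ee_pos: [0.4557, -0.1606, 0.0456]
contact_force: [0.1, 0.3, -0.8]
gripper_width: 0.394
time: 48.2
ee_pos: [0.4667, 0.0859, 0.1165]
contact_force: [1.9, -0.5, -0.5]
gripper_width: 0.401
time: 49.03
ee_pos: [0.4665, 0.1655, 0.1157]
tool_rot: [[1.0, 0.006, -0.0], [0.006, -1.0, -0.0], [-0.0, 0.0, -1.0]]
contact_force: [-0.9, 0.3, 0.3]
gripper_width: 0.398
gripper_force: 0.0
```

```bash
python3 -m handwheel '[[0.6,0.2,-0.17,2.5,0],[0.6,0,0,2,0],[0.6,0,0,1,0],[0.6,0,0,0.7,0],[0.6,0,0,0.4,0],[1,0,0,0,0],[1,0,0,0,0],[1,0,0,0,0],[1,0,0,0,0],[1,0,0,0,0]]' 40 | grep -E 'time|ee|cont|wid'
python3 -m handwheel '[[1,0,0,0,0],[1,0,0,0,0],[1,0,0,0,0],[1,0,0,0,0],[1,0,0,-0.05,0],[1,0,0,0,0],[1,0,0,0,0],[1,0,0,0,0],[1,0,0,0,0],[1,0,0,0,0]]' 40 | grep -E 'time|ee|cont|wid|rce'
```

```text
time: 49.87
ee_pos: [0.4689, 0.1674, 0.0503]
contact_force: [1.0, -7.6, 3.4]
gripper_width: 0.13
time: 50.7
ee_pos: [0.4689, 0.1675, 0.0506]
contact_force: [2.7, -4.9, -1.5]
gripper_width: 0.129
gripper_force: 40.0
```

```bash
python3 -m handwheel '[[1,0,0.03,-0.05,0],[1,0,0,-0.05,0],[1,0,0,-0.05,0],[1,0,0,0,0],[1,0,0,0,0],[1,0,0,0,0],[1,0,0,0,0],[1,0,0,0,0],[1,0,0,0,0],[1,0,0,0,0]]' 40 | grep -E 'time|ee|cont|wid|rce'
```

```text
time: 51.53
ee_pos: [0.4688, 0.1677, 0.0517]
contact_force: [4.7, 3.0, -10.6]
gripper_width: 0.131
gripper_force: 40.1
```

```bash
python3 -m handwheel '[[1,0,0,-0.05,0],[1,0,0,0,0],[1,0,0,0,0],[1,0,0,0,0],[1,0,0,0,0],[1,0,0,0,0],[1,0,0,0,0],[1,0,0,0,0],[1,0,0,0,0],[1,0,0,0,0]]' 40 | grep -E 'time|ee|cont|wid|rce'
```

```text
time: 52.37
ee_pos: [0.4689, 0.1678, 0.0521]
contact_force: [6.4, 4.6, -14.9]
gripper_width: 0.132
gripper_force: 40.0
```

```bash
python3 -m handwheel '[[1,0,0,-0.05,0],[1,0,0,0,0],[1,0,0,0,0],[1,0,0,0,0],[1,0,0,0,0],[1,0,0,0,0],[1,0,0,0,0],[1,0,0,0,0],[1,0,0,0,0],[1,0,0,0,0]]' 40 | grep -E 'time|ee|cont|wid|rce'
python3 -c "
from h import *
s=r.state();print(s['moment'])"
```

```text
time: 53.2
ee_pos: [0.4688, 0.1678, 0.0523]
contact_force: [9.5, 7.0, -22.2]
gripper_width: 0.131
gripper_force: 40.0
[ 0.1500188  -1.67381148 -0.71030511]
```

The stiffness at -22 N now shows the catch carrying the load. I'll press A shut, release, and do B again.

```bash
python3 -m handwheel '[[1,0,0,0.2,0],[1,0,0,0.2,0],[1,0,0,0.1,0],[1,0,0,0,0],[1,0,0,0,0],[0.6,0,0,0,0],[0.6,0,0,0,0],[0.6,0,0,0,0],[0.6,0,0,0,0],[0.6,0,0,0,0]]' 40 | grep -E 'time|ee|cont|wid'
python3 -m handwheel '[[0.6,0,0,-1,0],[0.6,0,0,-3,0],[0.6,0,0,-3,0],[0.6,-1.3,4,0,0],[0.6,0,4.1,0,0],[0.6,0,4.1,0,0],[0.6,0,4.1,0,0],[0.6,0,4.1,0,0],[0.6,0,4.1,0,0],[0.6,0,4.1,0,0]]' 30 | grep -E 'time|ee|cont|wid'
python3 -m handwheel '[[0.6,0,4,0,5],[0.6,0,0,2.5,0],[0.6,0,0,2.5,0],[0.6,0,0,0,0],[0.6,0,0,0,0],[0.6,0,0,0,0],[0.6,0,0,0,0],[0.6,0,0,0,0],[0.6,0,0,0,0],[0.6,0,0,0,0]]' 30
```

```text
time: 54.03
ee_pos: [0.4683, 0.1674, 0.0476]
contact_force: [0.4, 0.6, -0.5]
gripper_width: 0.398
time: 54.87
ee_pos: [0.4572, -0.1203, 0.1186]
contact_force: [1.1, -0.0, 0.6]
gripper_width: 0.403
time: 55.7
ee_pos: [0.4582, -0.1582, 0.0683]
tool_rot: [[0.997, -0.08, 0.001], [-0.08, -0.997, -0.0], [0.001, 0.0, -1.0]]
contact_force: [0.5, -0.1, 0.4]
gripper_width: 0.402
gripper_force: 0.0
```

```bash
python3 -m handwheel '[[0.6,-0.2,0.28,1,0],[0.6,0,0,0.5,0],[0.6,0,0,0.3,0],[1,0,0,0,0],[1,0,0,0,0],[1,0,0,0,0],[1,0,0,0,0],[1,0,0,0,0],[1,0,0,0,0],[1,0,0,0,0]]' 40 | grep -E 'time|ee|cont|wid'
python3 -m handwheel '[[1,0,0,-0.05,0],[1,0,0,-0.05,0],[1,0,0,-0.05,0],[1,0,0,0,0],[1,0,0,0,0],[1,0,0,0,0],[1,0,0,0,0],[1,0,0,0,0],[1,0,0,0,0],[1,0,0,0,0]]' 40 | grep -E 'time|ee|cont|wid|rce'
```

```text
time: 56.53
ee_pos: [0.4557, -0.1611, 0.0498]
contact_force: [0.5, -2.4, -0.9]
gripper_width: 0.128
time: 57.37
ee_pos: [0.4557, -0.1608, 0.051]
contact_force: [4.5, 0.5, -9.8]
gripper_width: 0.13
gripper_force: 40.1
```

```bash
python3 -m handwheel '[[1,0,0,-0.05,0],[1,0,0,-0.03,0],[1,0,0,0,0],[1,0,0,0,0],[1,0,0,0,0],[1,0,0,0,0],[1,0,0,0,0],[1,0,0,0,0],[1,0,0,0,0],[1,0,0,0,0]]' 40 | grep -E 'time|ee|cont|wid|rce'
```

```text
time: 58.2
ee_pos: [0.4556, -0.1607, 0.0516]
contact_force: [7.2, 1.9, -16.1]
gripper_width: 0.136
gripper_force: 40.1
```

```bash
python3 -m handwheel '[[1,0,0,-0.05,0],[1,0,0,0,0],[1,0,0,0,0],[1,0,0,0,0],[1,0,0,0,0],[1,0,0,0,0],[1,0,0,0,0],[1,0,0,0,0],[1,0,0,0,0],[1,0,0,0,0]]' 40 | grep -E 'time|ee|cont|wid|rce'
```

```text
time: 59.03
ee_pos: [0.4556, -0.1607, 0.0518]
contact_force: [10.4, -0.9, -24.8]
gripper_width: 0.134
gripper_force: 40.0
```

```bash
python3 -m handwheel '[[1,0,0,0.2,0],[1,0,0,0.2,0],[1,0,0,0.1,0],[1,0,0,0.05,0],[1,0,0,0,0],[1,0,0,0,0],[1,0,0,0,0],[1,0,0,0,0],[0.6,0,0,0,0],[0.6,0,0,0,0]]' 40 | grep -E 'time|ee|cont|wid'
python3 -m handwheel '[[0.6,0,0,0,0],[0.6,0,0,0,0],[0.6,0,0,0,0],[0.6,0,0,-1,0],[0.6,0,0,-3,0],[0.6,0,0,-3,-5],[0.6,1.3,-4,0,0],[0.6,0,-4.1,0,0],[0.6,0,-4.1,0,0],[0.6,0,-4.1,0,0]]' 40 | grep -E 'time|ee|cont|wid'
```

```text
time: 59.87
ee_pos: [0.4557, -0.1609, 0.0475]
contact_force: [-0.0, 0.7, -0.4]
gripper_width: 0.249
time: 60.7
ee_pos: [0.4672, 0.0033, 0.1179]
contact_force: [0.8, -0.2, -0.1]
gripper_width: 0.396
```

```bash
python3 -m handwheel '[[0.6,0,0,-3,0],[0.6,0,0,-3,0],[0.6,0,0,0,0],[0.6,0,0,0,0],[0.6,0,0,0,0],[0.6,0,0,0,0],[0.6,0,0,0,0],[0.6,0,0,0,0],[0.6,0,0,0,0],[0.6,0,0,0,0]]' 40 | grep -E 'time|cont'
python3 -c "
from bench import r
print(r.sign_off())"
```

```text
time: 61.53
contact_force: [0.3, 0.8, -0.3]
the job is handed in; nothing more can be done
None
```

I put the lemon in box A and snapped its lid shut. Both lids then held a tug (22 N on A, 25 N on B, above the 15 N you called good), were pressed back down and released, and I handed the job in at 61.5 s; I didn't check the final lid angles.

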